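# Test the applicator and snap the bottle's cap home

### The job

Take the applicator cap out of the makeup brush holder by its knob and lightly dab the middle of the round test pad with the tip of its wand, then the middle of the square one. Then put the wand into the glass bottle and press the cap down through the click until its rim sits flush on the bottle, and finish while still gripping the knob and pressing the cap down firmly: do not let go. Leave the two bowls, the shower cap case and the compact mirror where they are.

Things in the scene. Friction and masses are not known exactly. Their poses are not given: they have to be found in the camera images.
- cap: Loose applicator cap, 45 g, round about z, 100 mm long. Origin: wand tip; z to the knob. Wand 6 mm dia to z=27.5 mm; white plug: cone from 9 mm dia at z=27.5 to a 21 mm bead at z=40, then 14 mm neck, z=44-56; metal rim disc 34 mm dia, z=56-60; smooth metal knob 24 mm dia, z=60-100. Starts hanging upright, wand down, in the holder's big well, rim disc on the holder's top.
- cap_tip (a point): Lower tip of the wand, at the origin of the cap, same axes.
- cap_seat (a point): Centre of the underside of the cap's rim disc, 56 mm above the wand tip, same axes.
- cap_grip (a point): Middle of the cap's knob (24 mm dia), on its axis, 80 mm above the wand tip; knob ends 20 mm above and below.
- holder: Makeup brush holder, yellow silicone block 64 x 116 x 62 mm high (x, y, z), fixed. Origin under its centre. The big well (25 mm dia, 59 mm deep) is at y = +30 mm in its frame; the four small wells are empty.
- bottle: Square white glass bottle, 56 x 56 x 70 mm high, fixed to the counter by a thin rubber foot. Origin under its centre. Mouth 25 mm dia in mid top, bore 62 mm deep; 8 mm down four sprung steel nubs leave 15 mm. The cap's bead spreads them: up to about 8 N, peak with the rim disc 8 mm above the bottle; then they snap over it (click), draw the cap in with up to 6 N, and let go 2 mm before the disc sits flat.
- bottle_mouth (a point): Centre of the bottle's mouth, on its top face, 70 mm above the counter; z up.
- round_tester: Grey square base 64 x 64 x 10 mm, fixed, carrying the ROUND white pad (44 mm dia). Origin under its centre.
- round_top (a point): Centre of the top of the round pad, 22 mm above the counter when untouched. The pad is springy: it sinks up to 6 mm, with 0.5 N at first touch and 3.5 N at full depth.
- square_tester: Grey square base 64 x 64 x 10 mm, fixed, carrying the SQUARE white pad (42 x 42 mm). Origin under its centre.
- square_top (a point): Centre of the top of the square pad, 22 mm above the counter when untouched; springy like the round pad.
- bowl_ceramic: Small white ceramic bowl, loose, 110 mm dia, 42 mm high, origin under its centre. Leave alone.
- bowl_steel: Small brushed steel bowl, loose, 110 mm dia, 42 mm high, origin under its centre. Leave alone.
- shower_case: Round white plastic shower cap case, loose, 88 mm dia, 32 mm high, origin under its centre. Leave alone.
- compact: Black compact mirror standing open, loose, base 74 mm dia, lid up to about 85 mm high at its +x side, origin under the base's centre. Leave alone.

How it is judged:
On the way, in this order (a step that is already met when the one before it is completed fails the run):
1. with the held cap, touch the wand tip to the middle of the round pad (distance between cap_tip and round_top below 0.014 m and contact force between cap and round_tester above 0.4 N and contact force between cap and the fingers above 0.2 N), for 0.05 s.
2. then touch the wand tip to the middle of the square pad (distance between cap_tip and square_top below 0.014 m and contact force between cap and square_tester above 0.4 N and contact force between cap and the fingers above 0.2 N), for 0.05 s.
3. press the cap through the click until its rim disc is flush on the bottle (z of cap_seat in the frame of bottle_mouth between -0.003 and 0.0015 m and horizontal distance between cap_seat and bottle_mouth below 0.003 m and angle between cap's own z axis and vertical below 0.08 rad), for 0.1 s.
At the end, for the whole second after the job is handed in: Rim disc within 1.5 mm of the bottle's top, cap within 3 mm of the mouth's centre, upright within 0.08 rad, still held by the knob (grasp point within 30 mm of its middle) and pressed down with over 2.5 N. Bowls, case and compact within 20 mm of their starts (all of step 3 and contact force between cap and bottle above 2.5 N and contact force between cap and the fingers above 3 N and distance between the grasp point and cap_grip below 0.03 m and distance of each of bowl_ceramic, bowl_steel, shower_case, compact from where it was at the start of the episode below 0.02 m); the arm keeps its last pose, push and grip.
It fails at once if a test pad is pressed hard (over 20 N) (contact force between anything else and round_tester above 20 N or contact force between anything else and square_tester above 20 N).
It fails at once if a bystander is knocked away (over 20 mm) (distance of any of bowl_ceramic, bowl_steel, shower_case, compact from where it was at the start of the episode above 0.02 m).
It also fails if it takes over 51 s, if anything falls off the work surface, if the arm or the gripper's body presses on something with over 40 N, if the wrist force passes 120 N, or if a joint passes its speed limit or range.

### The arm

A 6-joint arm with a two-finger parallel gripper is mounted at the origin on the work surface. World frame = base frame: x ahead of the robot, y to its left, z up, the work surface at z = 0. Lengths are in m, angles in rad, forces in N, time in s.
With the tool pointing down it reaches from about 0.275 to 0.75 m from the base axis. Payload 10.2 kg.
Tool frame: the origin (TCP) lies at the very end of the fingers, on their centre line; the grasp point (between the pads) lies robot.grip_point_offset behind it (robot.grip_point_offset is the distance from the TCP to the grasp point, in m); z points along the fingers, y is the line along which they close (so a half turn about z gives the same grasp; the last joint's range is limited). The gripper opens to 85 mm and grips with 20 to 120 N. Pads are 22 mm wide; open, the fingers measure 114 mm over their backs; the gripper's body (76 mm by 85 mm) begins 54 mm behind the grasp point. The pads swing forward as they close: fully open they stand 13 mm farther back than shut.
Start: joints at [1.066, 0.313, 1.498, -0, 1.331, -0.223], TCP at [0.146, 0.504, 0.231] pointing down, gripper open.
Joint ranges: [-2.94, 2.94], [-0.97, 2.17], [0.19, 2.56], [-1.23, 4.37], [0.02, 3.11], [-2.88, 2.88]. Speed limits (rad/s): [2.39, 2.39, 3.01, 3.14, 3.14, 3.14].

### API

Orientations are given as a 3x3 rotation matrix whose columns are the frame's x, y, z axes.
In Python, from station import robot gives the robot as it stands. The module is installed in compiled form; this text tells all that it offers.
- The arm moves only by the shell command python3 -m inch 'ROWS'. ROWS is JSON, a list of rows, each an object of numbers: "ax", "ay", "az": the turn, a rotation vector about the tool's x, y, z in degrees; "tx", "ty", "tz": the shift along the tool's x, y, z in mm; "jaw": the opening, from 0 (shut) to 1 (fully open). A call has exactly 5 rows; each row is the pose to reach, as a shift and turn from the pose commanded when the call began, along the tool's axes at that moment; what a row does not reach only later rows make up. A row lasts 1/8 s, in which the tool goes at most 62.5 mm and 10.7 degrees, less where a joint would pass 70% of its speed; a pose out of reach is approached as far as the arm can. A call with a gripper value outside its range is refused whole. The fingers move at their own pace and stop on an object; the grip force is fixed at half the most. Time passes only in rows, so rows that repeat a pose let the fingers close, or fill a call up. It gives the time, the measured TCP pose, the force, the opening and the grip force at its end, in the units of the state.
- robot.observe(): the state, without advancing time (a new reading comes with each control period).
- robot.camera(name): name is "scene" or "top"; returns a dict with "img" (400x640x3 uint8, red, green, blue), "fx", "fy", "cx", "cy" (pixels), "rvec" (rotation vector, rad) and "tvec" (3), from world to camera coordinates, as OpenCV has them. Camera axes: x right, y down, z forward; pixel columns grow to the right and rows downward; lengths in m; the calibration is good to about 2 mm. A picture is of the moment at which its call begins. There is no depth.
- robot.close_job(): hands the job in; it is judged then, once.
The state is a dict: "t": time; "joint_positions": joint angles; "joint_vel": joint speeds; "joint_efforts": joint torques, N m; "tool_pos": TCP position; "tcp_rot": TCP orientation; "wrist_force": force on the tool from outside, world axes, zero at the start; "torque": the same for the moment, N m; "opening": opening from 0.0 (shut) to 1.0 (fully open); "finger_force": force on a finger pad.
Only numpy, scipy, OpenCV 4.12 (cv2) and the standard library are available. Lean on these libraries where they do the work, as an engineer would, in place of code of your own. Each camera call takes 0.05 s, during which the arm holds its last target. There are 200 camera calls.

## Working session

There is one attempt and no reset: what is moved stays moved. The work goes in short steps, Python scripts to look and compute and a shell command to move; the robot and the scene stay as the last step left them, time stands still between calls to the robot, and variables do not carry over. Pictures are saved under pics/ and viewed, at most 10 in all, crops included, and the job is handed in when it is done.

```bash
mkdir -p pics
cat > h.py <<'E'
import numpy as np, cv2
from station import robot
def cam(n):
    c=robot.camera(n); c['K']=np.array([[c['fx'],0,c['cx']],[0,c['fy'],c['cy']],[0,0,1]],float)
    c['R']=cv2.Rodrigues(np.array(c['rvec'],float))[0]; c['t']=np.array(c['tvec'],float).ravel(); return c
def ray(c,u,v):
    d=c['R'].T@np.linalg.inv(c['K'])@np.array([u,v,1.]); return -c['R'].T@c['t'],d
def plane(c,u,v,z):
    o,d=ray(c,u,v); return o+d*(z-o[2])/d[2]
def proj(c,p):
    q=c['K']@(c['R']@np.array(p,float)+c['t']); return q[:2]/q[2]
def tri(c1,p1,c2,p2):
    P=[np.c_[c['K']@c['R'],c['K']@c['t']] for c in(c1,c2)]
    X=cv2.triangulatePoints(P[0],P[1],np.array(p1,float),np.array(p2,float)); return (X[:3]/X[3]).ravel()
def save(c,n): cv2.imwrite('pics/'+n,c['img'][:,:,::-1])
E
python3 - <<'E'
from h import *
for n in('top','scene'):
    c=cam(n); save(c,n+'0.png'); print(n,c['fx'],c['cx'],c['cy'],-c['R'].T@c['t'],c['R'].round(3).tolist())
s=robot.observe(); print(s['t'],s['tool_pos'],s['tcp_rot'],s['opening'],robot.grip_point_offset)
E
```

```text
top 370.175524806269 322.7136499822433 196.86587262256043 [0.48752382 0.10977333 0.91319173] [[0.018, -0.999, 0.033], [-0.991, -0.022, -0.129], [0.13, -0.031, -0.991]]
scene 376.53888277959635 321.63224798944526 197.27524372876158 [ 0.90361692 -0.26224246  0.85901973] [[0.767, 0.641, -0.014], [0.548, -0.666, -0.506], [-0.334, 0.38, -0.863]]
0.1 [0.14589792 0.50407886 0.23079547] [[-9.60555026e-01  2.78089412e-01 -5.67242588e-04]
 [ 2.78089871e-01  9.60554506e-01 -1.03144964e-03]
 [ 2.58032199e-04 -1.14850856e-03 -9.99999307e-01]] 1.0009900926590343 0.0187
```

View pics/top0.png

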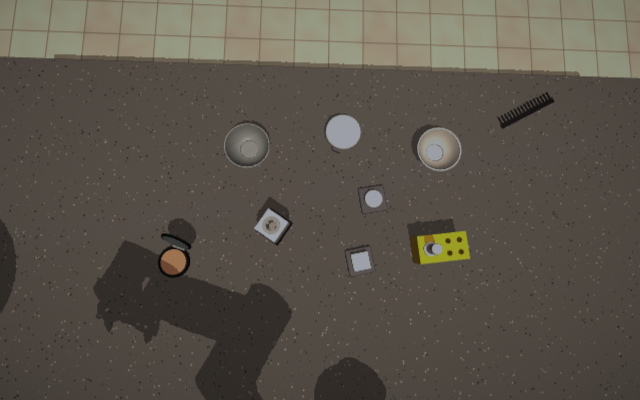

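View pics/scene0.png

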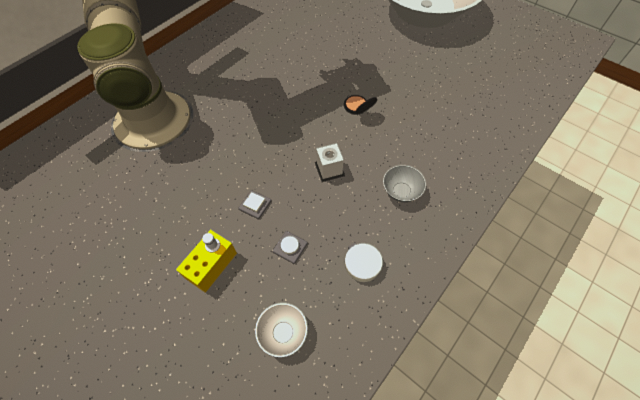

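The top view shows the round pad at (374,199), the square pad at (361,261), the bottle at (272,226) and the holder with the knob at (436,249). The scene view has the same items at (290,245), (256,202), (330,155) and (210,240). Next I'll measure them with masks.

Run:
```python
from h import *
C={n:cam(n) for n in('top','scene')}
W={'top':dict(round=(374,199),square=(361,261),bottle=(272,226),knob=(436,249)),'scene':dict(round=(290,245),square=(256,202),bottle=(330,158),knob=(212,242))}
H=dict(round=.022,square=.022,bottle=.07)
tiles=[]
for n,c in C.items():
    row=[]
    for k,(u,v) in W[n].items():
        r=24; im=c['img'][v-r:v+r,u-r:u+r]
        row.append(cv2.resize(im,(190,190),interpolation=cv2.INTER_NEAREST))
        if k in H:
            g=im.min(2); t,m=cv2.threshold(g,0,255,cv2.THRESH_OTSU)
            cs,_=cv2.findContours(m,cv2.RETR_EXTERNAL,cv2.CHAIN_APPROX_NONE)
            q=max(cs,key=cv2.contourArea); M=cv2.moments(q); p=(M['m10']/M['m00']+u-r,M['m01']/M['m00']+v-r)
            print(n,k,t,np.round(p,1),cv2.contourArea(q),plane(c,*p,H[k]).round(4),cv2.minAreaRect(q))
    tiles.append(np.hstack(row))
cv2.imwrite('pics/crop1.png',np.vstack(tiles)[:,:,::-1])
```

```text
top round 111.0 [373.4 198.3] 221.0 [ 0.6035 -0.0416  0.022 ] ((23.500001907348633, 23.5), (16.970561981201172, 16.970561981201172), 45.0)
top square 111.0 [360.5 261.1] 272.0 [ 0.452  -0.0106  0.022 ] ((23.53846549987793, 24.192306518554688), (17.846567153930664, 17.062101364135742), 78.69007110595703)
top bottle 102.0 [270.8 224.9] 583.0 [0.5313 0.2001 0.07  ] ((22.808727264404297, 22.916109085083008), (25.150419235229492, 24.82272720336914), 34.99202346801758)
scene round 156.0 [289. 244.] 211.0 [ 0.6027 -0.043   0.022 ] ((23.0, 23.0), (16.0, 16.0), 90.0)
scene square 155.0 [253.4 200.9] 204.0 [ 0.4514 -0.013   0.022 ] ((21.346153259277344, 22.730770111083984), (14.699555397033691, 16.91835594177246), 33.6900634765625)
scene bottle 142.0 [329.3 153.9] 359.0 [0.5299 0.1985 0.07  ] ((23.23529624938965, 19.941177368164062), (17.947635650634766, 23.28342056274414), 75.96376037597656)
```

View pics/crop1.png

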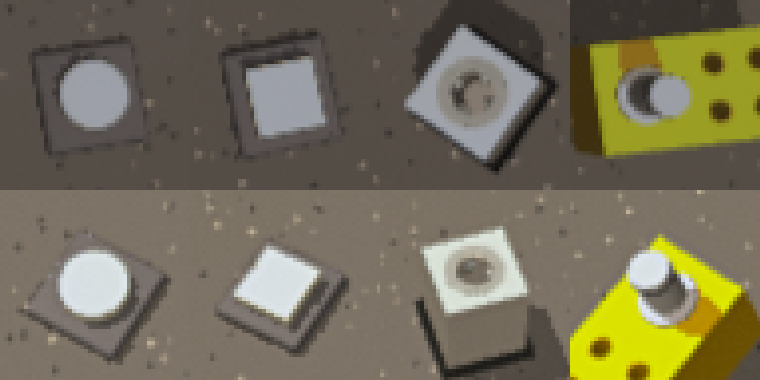

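The crops show both pads, the bottle mouth and the knob clearly; the knob top is at about top (437.0,249.5) and scene (208.5,238.7).

```bash
cat >> h.py <<'E'
def go(target):
    s=robot.observe(); d=np.array(target)-s['tool_pos']; R=np.array(s['tcp_rot'])
    e=cv2.Rodrigues(R.T@np.array([[-1.,0,0],[0,1,0],[0,0,-1]]))[0].ravel()*57.2958
    print('tcp',np.round(s['tool_pos'],4),'t',round(s['t'],2),'shift mm',(R.T@d*1e3).round(1),'turn',e.round(2),'F',np.round(s['wrist_force'],2),'open',round(s['opening'],3),'ff',np.round(s['finger_force'],1))
E
python3 - <<'E'
from h import *
a,b=cam('top'),cam('scene')
p,q=(437.0,249.5),(208.5,238.7)
print(plane(a,*p,.106),plane(b,*q,.106),tri(a,p,b,q))
k=plane(a,*p,.106)/2+plane(b,*q,.106)/2
go([k[0],k[1],.21])
E
```

```text
[ 0.48300095 -0.1668417   0.106     ] [ 0.48852079 -0.16818469  0.106     ] [ 0.48378224 -0.16817073  0.09918084]
tcp [0.146  0.5042 0.2311] t 0.3 shift mm [-513.2 -550.7   21.3] turn [-2.000e-02 -1.000e-02 -1.614e+01] F [ 0.36 -0.13 -0.47] open 0.998 ff 0.0
```

```bash
python3 -m inch '[{"tx":-40,"ty":-43,"az":-4},{"tx":-80,"ty":-86,"az":-8},{"tx":-120,"ty":-129,"az":-12},{"tx":-160,"ty":-172,"az":-16.1},{"tx":-200,"ty":-215,"az":-16.1}]'; python3 -c "
from h import *
go([.486,-.168,.21])"
```

```text
tcp [0.146  0.5042 0.2311] t 0.3 shift mm [-513.5 -551.1   21.3] turn [-2.000e-02 -1.000e-02 -1.614e+01] F [ 0.36 -0.13 -0.47] open 0.998 ff 0.0validation failed for argument at $[0]...
```

```bash
python3 -m inch '[{"ax":0,"ay":0,"az":-4,"tx":-40,"ty":-43,"tz":0,"jaw":1},{"ax":0,"ay":0,"az":-8,"tx":-80,"ty":-86,"tz":0,"jaw":1},{"ax":0,"ay":0,"az":-12,"tx":-120,"ty":-129,"tz":0,"jaw":1},{"ax":0,"ay":0,"az":-16.1,"tx":-160,"ty":-172,"tz":0,"jaw":1},{"ax":0,"ay":0,"az":-16.1,"tx":-200,"ty":-215,"tz":0,"jaw":1}]'; python3 -c "
from h import *
go([.486,-.168,.21])"
```

```text
t: 0.92
tool_pos: [0.2788, 0.2405, 0.2314]
tcp_rot: [[-1.0, -0.0, 0.001], [-0.0, 1.0, 0.0], [-0.001, 0.0, -1.0]]
wrist_force: [1.6, 0.9, 0.3]
opening: 1.003
finger_force: 0.0
tcp [0.2788 0.2405 0.2314] t 0.93 shift mm [-207.  -408.6   21.5] turn [0.01 0.04 0.03] F [1.57 0.91 0.31] open 1.003 ff 0.0
```

```bash
Z='python3 -m inch'; python3 -m inch '[{"ax":0,"ay":0,"az":0,"tx":-28,"ty":-55,"tz":0,"jaw":1},{"ax":0,"ay":0,"az":0,"tx":-56,"ty":-110,"tz":0,"jaw":1},{"ax":0,"ay":0,"az":0,"tx":-84,"ty":-165,"tz":0,"jaw":1},{"ax":0,"ay":0,"az":0,"tx":-112,"ty":-220,"tz":0,"jaw":1},{"ax":0,"ay":0,"az":0,"tx":-135,"ty":-265,"tz":0,"jaw":1}]' >/dev/null; python3 -c "
from h import *
go([.486,-.168,.21])"
```

```text
tcp [ 0.4137 -0.0253  0.2314] t 1.55 shift mm [ -72.6 -142.6   21.5] turn [-0.01  0.03 -0.12] F [ 0.    0.76 -0.02] open 1.0 ff 0.0
```

```bash
python3 -m inch '[{"ax":0,"ay":0,"az":0,"tx":-24,"ty":-48,"tz":0,"jaw":1},{"ax":0,"ay":0,"az":0,"tx":-48,"ty":-96,"tz":10,"jaw":1},{"ax":0,"ay":0,"az":0,"tx":-72,"ty":-143,"tz":21,"jaw":1},{"ax":0,"ay":0,"az":0,"tx":-72,"ty":-143,"tz":61,"jaw":1},{"ax":0,"ay":0,"az":0,"tx":-72,"ty":-143,"tz":61,"jaw":1}]' >/dev/null; python3 -c "
from h import *
go([.486,-.168,.08])
for n in('top','scene'):
    c=cam(n); save(c,n+'1.png')
    p=proj(c,[.486,-.168,.086]); u,v=int(p[0]),int(p[1]); print(n,u,v)
    cv2.imwrite('pics/c2'+n+'.png',cv2.resize(c['img'][v-40:v+40,u-40:u+40],(480,480),interpolation=cv2.INTER_CUBIC)[:,:,::-1])
import os
a=np.hstack([cv2.imread('pics/c2top.png'),cv2.imread('pics/c2scene.png')]);cv2.imwrite('pics/c2.png',cv2.resize(a,(800,400)))
"
```

```text
tcp [ 0.4838 -0.1655  0.1681] t 2.17 shift mm [-2.7 -2.8 88.1] turn [ 0.18 -0.29 -0.08] F [0.11 0.34 0.26] open 1.003 ff 0.0
top 434 248
scene 210 241
```

View pics/c2.png

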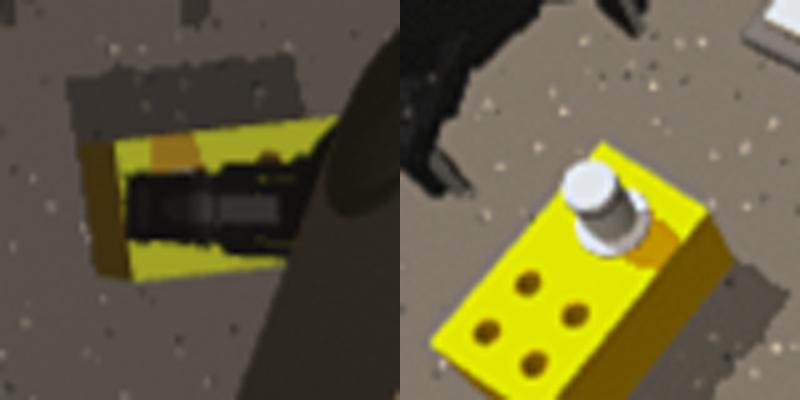

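The left crop (top camera) shows the open fingers in line with the holder's well. The right one (scene) shows the knob top at about (208,238.4), as before. Descending to grip.

```bash
python3 -m inch '[{"ax":0,"ay":0,"az":0,"tx":-1,"ty":-2,"tz":40,"jaw":1},{"ax":0,"ay":0,"az":0,"tx":-1,"ty":-2,"tz":75,"jaw":1},{"ax":0,"ay":0,"az":0,"tx":-1,"ty":-2,"tz":95,"jaw":1},{"ax":0,"ay":0,"az":0,"tx":-1,"ty":-2,"tz":95,"jaw":1},{"ax":0,"ay":0,"az":0,"tx":-1,"ty":-2,"tz":95,"jaw":0.5}]' >/dev/null; python3 -c "
from h import *
go([.485,-.168,.073])"
```

```text
tcp [ 0.4869 -0.1683  0.0772] t 2.9 shift mm [1.9 0.3 4.2] turn [-0.09  0.15 -0.02] F [ 0.04 -0.32  0.51] open 0.816 ff 0.0
```

```bash
python3 -m inch '[{"ax":0,"ay":0,"az":0,"tx":0,"ty":0,"tz":0,"jaw":0.2},{"ax":0,"ay":0,"az":0,"tx":0,"ty":0,"tz":0,"jaw":0},{"ax":0,"ay":0,"az":0,"tx":0,"ty":0,"tz":0,"jaw":0},{"ax":0,"ay":0,"az":0,"tx":0,"ty":0,"tz":0,"jaw":0},{"ax":0,"ay":0,"az":0,"tx":0,"ty":0,"tz":0,"jaw":0}]' >/dev/null; python3 -c "
from h import *
go([.485,-.168,.073])"
```

```text
tcp [ 0.4862 -0.1681  0.076 ] t 3.52 shift mm [1.2 0.1 3. ] turn [-0.02  0.04 -0.05] F [-1.87 -0.06  6.12] open 0.263 ff 58.5
```

```bash
python3 -m inch '[{"ax":0,"ay":0,"az":0,"tx":0,"ty":0,"tz":-10,"jaw":0},{"ax":0,"ay":0,"az":0,"tx":0,"ty":0,"tz":-40,"jaw":0},{"ax":0,"ay":0,"az":0,"tx":0,"ty":0,"tz":-85,"jaw":0},{"ax":0,"ay":0,"az":0,"tx":0,"ty":0,"tz":-100,"jaw":0},{"ax":0,"ay":0,"az":0,"tx":0,"ty":0,"tz":-100,"jaw":0}]' >/dev/null; python3 -c "
from h import *
go([.603,-.042,.12])
T=np.array(robot.observe()['tool_pos']); print(T); o=[]
for n in('top','scene'):
    c=cam(n)
    p=proj(c,T-[0,0,.03]); u,v=int(p[0]),int(p[1]); print(n,u,v,proj(c,T-[0,0,.07]))
    o.append(cv2.resize(c['img'][v-30:v+30,u-30:u+30],(400,400),interpolation=cv2.INTER_CUBIC)[:,:,::-1])
cv2.imwrite('pics/c3.png',np.hstack(o))
"
```

```text
tcp [ 0.4861 -0.168   0.1756] t 4.15 shift mm [-116.8  126.2   55.6] turn [-0.03  0.05 -0.04] F [-0.55 -0.3  -0.72] open 0.265 ff 58.8
[ 0.48610031 -0.16804981  0.17561354]
top 444 248 [437.45542077 248.07493061]
scene 202 230 [207.85803209 238.08300352]
```

View pics/c3.png

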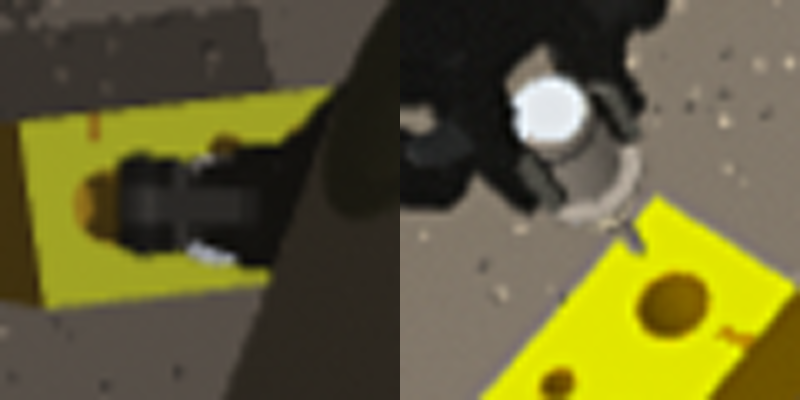

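The scene crop shows the cap held upright, with the wand tip at about (208.3,237.5). That is within 1 px of the predicted (207.9,238.1). Now the round pad.

```bash
python3 -m inch '[{"ax":0,"ay":0,"az":0,"tx":-35,"ty":37,"tz":0,"jaw":0},{"ax":0,"ay":0,"az":0,"tx":-70,"ty":75,"tz":0,"jaw":0},{"ax":0,"ay":0,"az":0,"tx":-105,"ty":113,"tz":15,"jaw":0},{"ax":0,"ay":0,"az":0,"tx":-118,"ty":126,"tz":60,"jaw":0},{"ax":0,"ay":0,"az":0,"tx":-118,"ty":126,"tz":72,"jaw":0}]' >/dev/null; python3 -c "
from h import *
go([.604,-.042,.089])"
```

```text
tcp [ 0.6024 -0.0407  0.0989] t 4.88 shift mm [-1.6 -1.3  9.9] turn [ 0.11 -0.42  0.05] F [ 0.2  -0.58 -0.23] open 0.262 ff 58.8
```

```bash
python3 -m inch '[{"ax":0,"ay":0,"az":0,"tx":0,"ty":0,"tz":0,"jaw":0},{"ax":0,"ay":0,"az":0,"tx":0,"ty":0,"tz":4,"jaw":0},{"ax":0,"ay":0,"az":0,"tx":0,"ty":0,"tz":7,"jaw":0},{"ax":0,"ay":0,"az":0,"tx":0,"ty":0,"tz":9,"jaw":0},{"ax":0,"ay":0,"az":0,"tx":0,"ty":0,"tz":9,"jaw":0}]'; python3 -c "
from h import *
go([.604,-.042,.089])"
```

```text
t: 5.5
tool_pos: [0.6041, -0.0422, 0.0944]
tcp_rot: [[-1.0, 0.001, 0.0], [0.001, 1.0, -0.0], [-0.0, -0.0, -1.0]]
wrist_force: [-0.5, 0.2, 0.1]
opening: 0.259
finger_force: 58.8
tcp [ 0.6041 -0.0422  0.0944] t 5.5 shift mm [0.1 0.2 5.4] turn [-0.    0.01 -0.05] F [-0.45  0.2   0.14] open 0.259 ff 58.8
```

```bash
python3 -m inch '[{"ax":0,"ay":0,"az":0,"tx":0,"ty":0,"tz":2,"jaw":0},{"ax":0,"ay":0,"az":0,"tx":0,"ty":0,"tz":4,"jaw":0},{"ax":0,"ay":0,"az":0,"tx":0,"ty":0,"tz":6,"jaw":0},{"ax":0,"ay":0,"az":0,"tx":0,"ty":0,"tz":6,"jaw":0},{"ax":0,"ay":0,"az":0,"tx":0,"ty":0,"tz":6,"jaw":0}]'; python3 -c "
from h import *
go([.604,-.042,.089])"
```

```text
t: 6.12
tool_pos: [0.6042, -0.0421, 0.0885]
tcp_rot: [[-1.0, 0.001, 0.0], [0.001, 1.0, -0.0], [-0.0, -0.0, -1.0]]
wrist_force: [-0.1, 0.2, 1.2]
opening: 0.262
finger_force: 58.9
tcp [ 0.6042 -0.0421  0.0885] t 6.12 shift mm [ 0.2  0.1 -0.5] turn [-0.01  0.02 -0.04] F [-0.09  0.16  1.24] open 0.262 ff 58.9
```

```bash
python3 -m inch '[{"ax":0,"ay":0,"az":0,"tx":0,"ty":0,"tz":1.5,"jaw":0},{"ax":0,"ay":0,"az":0,"tx":0,"ty":0,"tz":1.5,"jaw":0},{"ax":0,"ay":0,"az":0,"tx":0,"ty":0,"tz":1.5,"jaw":0},{"ax":0,"ay":0,"az":0,"tx":0,"ty":0,"tz":1.5,"jaw":0},{"ax":0,"ay":0,"az":0,"tx":0,"ty":0,"tz":1.5,"jaw":0}]' | grep wrist; python3 -c "
from h import *
go([.453,-.012,.12])"
```

```text
wrist_force: [0.4, -1.5, 2.0]
tcp [ 0.6042 -0.0421  0.0869] t 6.75 shift mm [151.2  30.  -33.2] turn [-0.    0.01 -0.05] F [ 0.43 -1.47  2.  ] open 0.262 ff 59.0
```

```bash
python3 -m inch '[{"ax":0,"ay":0,"az":0,"tx":0,"ty":0,"tz":-25,"jaw":0},{"ax":0,"ay":0,"az":0,"tx":50,"ty":10,"tz":-30,"jaw":0},{"ax":0,"ay":0,"az":0,"tx":100,"ty":20,"tz":-30,"jaw":0},{"ax":0,"ay":0,"az":0,"tx":151,"ty":30,"tz":-30,"jaw":0},{"ax":0,"ay":0,"az":0,"tx":151,"ty":30,"tz":-15,"jaw":0}]' | grep wrist; python3 -m inch '[{"ax":0,"ay":0,"az":0,"tx":0,"ty":0,"tz":0,"jaw":0},{"ax":0,"ay":0,"az":0,"tx":0,"ty":0,"tz":5,"jaw":0},{"ax":0,"ay":0,"az":0,"tx":0,"ty":0,"tz":9,"jaw":0},{"ax":0,"ay":0,"az":0,"tx":0,"ty":0,"tz":13,"jaw":0},{"ax":0,"ay":0,"az":0,"tx":0,"ty":0,"tz":13,"jaw":0}]' | grep wrist;python3 -c "
from h import *
go([.453,-.012,.087])"
```

```text
wrist_force: [1.3, -0.7, -0.6]
wrist_force: [-0.1, 0.0, 1.1]
tcp [ 0.4533 -0.0121  0.0887] t 8.0 shift mm [0.3 0.1 1.7] turn [-0.    0.   -0.05] F [-0.06  0.01  1.1 ] open 0.265 ff 58.9
```

```bash
python3 -m inch '[{"ax":0,"ay":0,"az":0,"tx":0,"ty":0,"tz":2,"jaw":0},{"ax":0,"ay":0,"az":0,"tx":0,"ty":0,"tz":2,"jaw":0},{"ax":0,"ay":0,"az":0,"tx":0,"ty":0,"tz":2,"jaw":0},{"ax":0,"ay":0,"az":0,"tx":0,"ty":0,"tz":2,"jaw":0},{"ax":0,"ay":0,"az":0,"tx":0,"ty":0,"tz":2,"jaw":0}]' | grep wrist; python3 -c "
from h import *
go([.532,.1995,.17])"
```

```text
wrist_force: [0.9, -0.1, 3.0]
tcp [ 0.4532 -0.012   0.0869] t 8.62 shift mm [-78.6 211.6 -83.1] turn [-0.01  0.02 -0.05] F [ 0.87 -0.06  2.97] open 0.258 ff 58.9
```

```bash
python3 -m inch '[{"ax":0,"ay":0,"az":0,"tx":0,"ty":0,"tz":-45,"jaw":0},{"ax":0,"ay":0,"az":0,"tx":-18,"ty":50,"tz":-73,"jaw":0},{"ax":0,"ay":0,"az":0,"tx":-36,"ty":98,"tz":-83,"jaw":0},{"ax":0,"ay":0,"az":0,"tx":-55,"ty":147,"tz":-83,"jaw":0},{"ax":0,"ay":0,"az":0,"tx":-72,"ty":195,"tz":-83,"jaw":0}]' | grep wrist; python3 -m inch '[{"ax":0,"ay":0,"az":0,"tx":-6.6,"ty":16.6,"tz":0,"jaw":0},{"ax":0,"ay":0,"az":0,"tx":-6.6,"ty":16.6,"tz":0,"jaw":0},{"ax":0,"ay":0,"az":0,"tx":-6.6,"ty":16.6,"tz":0,"jaw":0},{"ax":0,"ay":0,"az":0,"tx":-6.6,"ty":16.6,"tz":0,"jaw":0},{"ax":0,"ay":0,"az":0,"tx":-6.6,"ty":16.6,"tz":0,"jaw":0}]' | grep wrist;python3 -c "
from h import *
go([.532,.1995,.17])
T=np.array(robot.observe()['tool_pos']); print(T); o=[]
for n in('top','scene'):
    c=cam(n)
    p=proj(c,T-[0,0,.05]); u,v=int(p[0]),int(p[1]); print(n,u,v,'tip',proj(c,T-[0,0,.07]),'disc',proj(c,T-[0,0,.012]),'mouth',proj(c,[.5306,.1993,.07]),'ktop',proj(c,T+[0,0,.03]))
    o.append(cv2.resize(c['img'][v-30:v+30,u-30:u+30],(400,400),interpolation=cv2.INTER_CUBIC)[:,:,::-1])
cv2.imwrite('pics/c4.png',np.hstack(o))
"
```

```text
wrist_force: [-0.1, -0.3, 0.0]
wrist_force: [-0.1, -0.6, -0.2]
tcp [0.5319 0.1989 0.1699] t 9.88 shift mm [-0.1  0.6 -0.1] turn [-0.   0.  -0.1] F [-0.11 -0.59 -0.23] open 0.261 ff 59.0
[0.53188469 0.19893356 0.16991714]
top 268 223 tip [269.89608782 223.96433046] disc [266.80890681 222.34344815] mouth [271.14048005 225.27820541] ktop [264.261275   221.00584881]
scene 330 142 tip [330.03141802 147.08745938] disc [330.15710553 132.09686071] mouth [329.67859217 153.88226923] ktop [330.25716658 120.1626979 ]
```

View pics/c4.png

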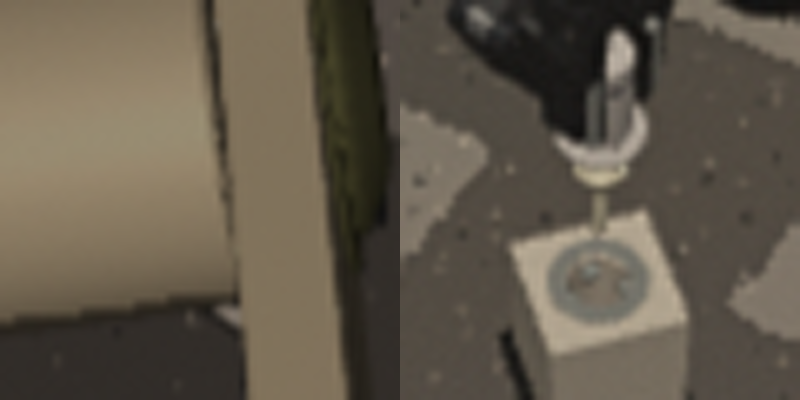

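The top view is blocked by the arm. In the scene crop the tip is at (330.0,146.8) and the mouth centre at (330.0,154.2), so the tip is directly above the mouth to within about 1 mm. Inserting.

```bash
python3 -m inch '[{"ax":0,"ay":0,"az":0,"tx":0,"ty":0,"tz":20,"jaw":0},{"ax":0,"ay":0,"az":0,"tx":0,"ty":0,"tz":35,"jaw":0},{"ax":0,"ay":0,"az":0,"tx":0,"ty":0,"tz":50,"jaw":0},{"ax":0,"ay":0,"az":0,"tx":0,"ty":0,"tz":60,"jaw":0},{"ax":0,"ay":0,"az":0,"tx":0,"ty":0,"tz":60,"jaw":0}]' | grep wrist;python3 -c "
from h import *
go([.532,.1989,.098])
T=np.array(robot.observe()['tool_pos']); o=[]
c=cam('scene')
p=proj(c,T-[0,0,.02]); u,v=int(p[0]),int(p[1]); print(u,v,'disc',proj(c,T-[0,0,.012]))
cv2.imwrite('pics/c5.png',cv2.resize(c['img'][v-25:v+25,u-25:u+25],(500,500),interpolation=cv2.INTER_CUBIC)[:,:,::-1])
"
```

```text
wrist_force: [1.4, -0.4, -0.7]
tcp [0.5316 0.1995 0.1091] t 10.6 shift mm [-0.4 -0.6 11.1] turn [-0.01 -0.07 -0.05] F [ 1.38 -0.43 -0.67] open 0.265 ff 59.0
330 149 disc [330.09557788 147.57429366]
```

View pics/c5.png

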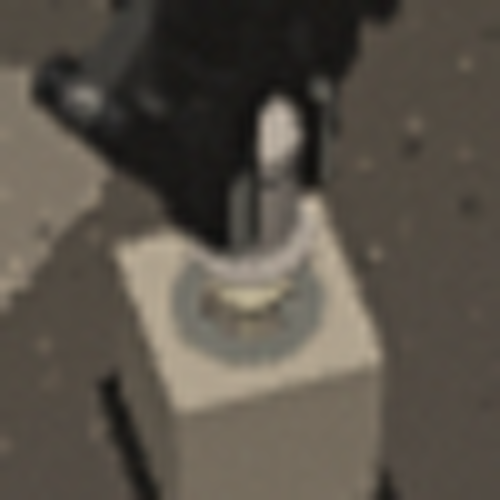

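The wand is in the mouth, with disc and mouth ring aligned at about (250,x) in the crop. Pressing on in steps.

```bash
python3 -m inch '[{"ax":0,"ay":0,"az":0,"tx":0,"ty":0,"tz":3,"jaw":0},{"ax":0,"ay":0,"az":0,"tx":0,"ty":0,"tz":6,"jaw":0},{"ax":0,"ay":0,"az":0,"tx":0,"ty":0,"tz":9,"jaw":0},{"ax":0,"ay":0,"az":0,"tx":0,"ty":0,"tz":12,"jaw":0},{"ax":0,"ay":0,"az":0,"tx":0,"ty":0,"tz":12,"jaw":0}]' | grep wrist;python3 -c "
from h import *
go([.532,.1989,.084])"
```

```text
wrist_force: [0.7, -3.2, -0.2]
tcp [0.532  0.1992 0.0977] t 11.28 shift mm [ 0.  -0.3 13.7] turn [-0.04  0.01 -0.05] F [ 0.68 -3.24 -0.2 ] open 0.261 ff 59.0
```

```bash
python3 -m inch '[{"ax":0,"ay":0,"az":0,"tx":0,"ty":-0.5,"tz":0,"jaw":0},{"ax":0,"ay":0,"az":0,"tx":0,"ty":-0.5,"tz":1,"jaw":0},{"ax":0,"ay":0,"az":0,"tx":0,"ty":-0.5,"tz":2,"jaw":0},{"ax":0,"ay":0,"az":0,"tx":0,"ty":-0.5,"tz":3,"jaw":0},{"ax":0,"ay":0,"az":0,"tx":0,"ty":-0.5,"tz":3,"jaw":0}]' | grep wrist;python3 -c "
from h import *
go([.532,.1989,.084])"
```

```text
wrist_force: [0.9, -1.0, 7.3]
tcp [0.5324 0.1993 0.0955] t 11.9 shift mm [ 0.4 -0.4 11.5] turn [ 0.03  0.1  -0.04] F [ 0.91 -1.03  7.34] open 0.264 ff 59.6
```

Already 7.3 N and low side forces, so I'll keep going.

```bash
python3 -m inch '[{"ax":0,"ay":0,"az":0,"tx":0,"ty":0,"tz":2,"jaw":0},{"ax":0,"ay":0,"az":0,"tx":0,"ty":0,"tz":4,"jaw":0},{"ax":0,"ay":0,"az":0,"tx":0,"ty":0,"tz":5,"jaw":0},{"ax":0,"ay":0,"az":0,"tx":0,"ty":0,"tz":5,"jaw":0},{"ax":0,"ay":0,"az":0,"tx":0,"ty":0,"tz":5,"jaw":0}]' | grep wrist;python3 -c "
from h import *
go([.532,.1989,.084])"
```

```text
wrist_force: [0.7, -2.8, -8.5]
tcp [0.5311 0.1988 0.0887] t 12.53 shift mm [-0.9  0.1  4.7] turn [-0.05 -0.15 -0.04] F [ 0.71 -2.78 -8.49] open 0.26 ff 59.0
```

Clicked through: it's now drawing the cap in. Seating it.

```bash
python3 -m inch '[{"ax":0,"ay":0,"az":0,"tx":0,"ty":0,"tz":1.5,"jaw":0},{"ax":0,"ay":0,"az":0,"tx":0,"ty":0,"tz":3,"jaw":0},{"ax":0,"ay":0,"az":0,"tx":0,"ty":0,"tz":4.5,"jaw":0},{"ax":0,"ay":0,"az":0,"tx":0,"ty":0,"tz":4.5,"jaw":0},{"ax":0,"ay":0,"az":0,"tx":0,"ty":0,"tz":4.5,"jaw":0}]' | grep wrist;python3 -c "
from h import *
go([.532,.1989,.084])"
```

```text
wrist_force: [0.2, -2.0, -0.8]
tcp [0.5321 0.1991 0.0855] t 13.15 shift mm [ 0.1 -0.2  1.5] turn [ 0.01  0.03 -0.04] F [ 0.16 -2.05 -0.76] open 0.26 ff 59.4
```

```bash
python3 -m inch '[{"ax":0,"ay":0,"az":0,"tx":0,"ty":0,"tz":1,"jaw":0},{"ax":0,"ay":0,"az":0,"tx":0,"ty":0,"tz":2,"jaw":0},{"ax":0,"ay":0,"az":0,"tx":0,"ty":0,"tz":2,"jaw":0},{"ax":0,"ay":0,"az":0,"tx":0,"ty":0,"tz":2,"jaw":0},{"ax":0,"ay":0,"az":0,"tx":0,"ty":0,"tz":2,"jaw":0}]' | grep wrist;python3 -c "
from h import *
go([.532,.1989,.084])"
```

```text
wrist_force: [-0.5, -2.4, 5.7]
tcp [0.5321 0.1991 0.084 ] t 13.78 shift mm [ 0.1 -0.2 -0. ] turn [ 0.    0.04 -0.04] F [-0.46 -2.37  5.7 ] open 0.258 ff 60.6
```

```bash
python3 -m inch '[{"ax":0,"ay":0,"az":0,"tx":0,"ty":0,"tz":1,"jaw":0},{"ax":0,"ay":0,"az":0,"tx":0,"ty":0,"tz":2,"jaw":0},{"ax":0,"ay":0,"az":0,"tx":0,"ty":0,"tz":2,"jaw":0},{"ax":0,"ay":0,"az":0,"tx":0,"ty":0,"tz":2,"jaw":0},{"ax":0,"ay":0,"az":0,"tx":0,"ty":0,"tz":2,"jaw":0}]' | grep wrist;python3 -c "
from h import *
go([.532,.1989,.084])
T=np.array(robot.observe()['tool_pos']); c=cam('scene')
p=proj(c,T-[0,0,.012]); u,v=int(p[0]),int(p[1])
cv2.imwrite('pics/c6.png',cv2.resize(c['img'][v-25:v+25,u-25:u+25],(500,500),interpolation=cv2.INTER_CUBIC)[:,:,::-1])
"
```

```text
wrist_force: [-7.9, -4.1, 23.3]
tcp [0.5322 0.1991 0.0839] t 14.4 shift mm [ 0.2 -0.2 -0.1] turn [-0.    0.1  -0.03] F [-7.87 -4.14 23.25] open 0.26 ff 62.4
```

View pics/c6.png

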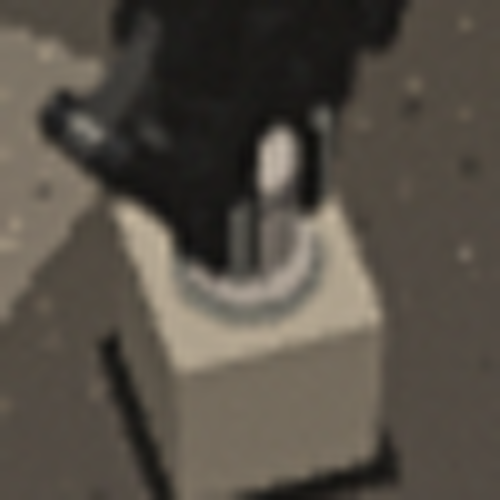

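The disc is flush in the middle of the bottle's top, around (250,270) in the crop. The push is steady at about 23 N and the grip at 62 N, so I'm handing in.

```bash
python3 -c "
from h import *
print(robot.close_job())"
```

```text
the job is handed in; nothing more can be done
None
```

I dabbed the round pad and then the square one, at 2–3 N each, and pressed the cap through the click until it sat flush on the bottle. I handed in at about 14.5 s, still gripping the knob and pressing down with about 23 N; the station did not report a verdict.

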